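Put the garage's electrical spares back in their bins

ROBOT

A 6-joint arm with a two-finger parallel gripper is mounted at the origin on the work surface. World frame = base frame: x ahead of the robot, y to its left, z up, the work surface at z = 0. Lengths are in m, angles in rad, forces in N, time in s.
With the tool pointing down it reaches from about 0.225 to 0.875 m from the base axis. Payload 3.4 kg.
Tool frame: the origin (TCP) lies at the very end of the fingers, on their centre line; the grasp point (between the pads) lies behind it (manip.grasp_offset is the z of the grasp point in the tool frame, in m); z points along the fingers, y is the line along which they close (so a half turn about z gives the same grasp; the last joint's range is limited). The gripper opens to 85 mm and grips with 20 to 120 N. Pads are 22 mm wide; open, the fingers measure 114 mm over their backs; the gripper's body (76 mm by 85 mm) begins 54 mm behind the grasp point. The pads swing forward as they close: fully open they stand 13 mm farther back than shut.
Start: joints at [-1.431, 0.276, 1.505, -0, 1.361, -0.121], TCP at [0.148, -0.556, 0.231] pointing down, gripper open.
Joint ranges: [-2.89, 2.89], [-0.75, 2.08], [0.22, 2.7], [-1.18, 4.32], [0.11, 2.71], [-2.7, 2.7]. Speed limits (rad/s): [2.57, 2.57, 3.14, 3.14, 3.14, 3.14].

INTERFACE

Orientations are given as a unit quaternion [w, x, y, z].
In Python, from rig import manip gives the robot as it stands.
- The arm moves only by the shell command python3 -m pendant 'ROWS' [FORCE]. ROWS is JSON, a list of rows, each an object of numbers: "dx", "dy", "dz": the shift along the tool's x, y, z in m; "rx", "ry", "rz": the turn, a rotation vector about the tool's x, y, z in degrees; "hand": the finger opening in m, from 0 to 0.0854. In form: [{"dx": .., "dy": .., "dz": .., "rx": .., "ry": .., "rz": .., "hand": ..}, ...]. A call has 1 to 12 rows; each row shifts and turns the commanded pose from where the row before left it, along the tool's axes as they then stand; what a row does not reach is not made up. A row lasts 1/12 s, in which the tool goes at most 41.7 mm and 7.16 degrees, less where a joint would pass 70% of its speed; a pose out of reach is approached as far as the arm can. A call is refused whole if a number of a shift passes 0.0417 or a number of a turn 7.16, either way. A call with a gripper value outside its range is refused whole. The fingers move at their own pace and stop on an object; FORCE is the grip in N (left out, the last holds). Time passes only in rows, so rows that do not move let the fingers close. It gives the time, the measured TCP pose, the force, the opening and the grip force at its end, in the units of the state.
- manip.get_state(): the state, without advancing time (a new reading comes with each control period).
- manip.get_image(name): name is "scene" or "side" or "wrist"; returns a dict with "frame" (400x640x3 uint8, red, green, blue), "fx", "fy", "cx", "cy" (pixels), "position" and "attitude" of the camera in the world; the wrist camera has in their place "mount" (4x4, takes a point from camera to tool coordinates, whose origin is the TCP and whose axes are the flange's). Camera axes: x right, y up, looking along -z (the intrinsics and any distortion apply to the point x, -y, -z); pixel columns grow to the right and rows downward; lengths in m; the calibration is good to about 2 mm. A picture is of the moment at which its call begins: read the wrist's pose just before it. There is no depth.
- manip.sign_off(): hands the job in; it is judged then, once.
The state is a dict: "clock": time; "qpos": joint angles; "qd": joint speeds; "effort": joint torques, N m; "position": TCP position; "ee_rot": TCP orientation; "contact_force": force on the tool from outside, world axes, zero at the start; "moment": the same for the moment, N m; "width": finger opening in m; "gripper_force": force on a finger pad.
Only numpy, scipy, OpenCV 4.12 (cv2) and the standard library are available. Lean on these libraries where they do the work, as an engineer would, in place of code of your own. Each camera call takes 0.05 s, during which the arm holds its last target. There are 200 camera calls.

TASK

Sort the electrical spares on the rubber-matted shelf: stand the red fuse carrier upright in the grey bin with the red floor and the blue one upright in the grey bin with the blue floor, and lay the white switch plate flat in the yellow tray. Only when these three are in place, stand the glass bulb on its orange cap in the round green holder, setting it down without dropping it. Leave the red torch and the chrome spotlight where they are.

Things in the scene. Friction and masses are not known exactly. Their poses are not given: they have to be found in the camera images.
- carrier_red: Red plastic fuse carrier, loose: a block 44 (x) x 24 (y) x 26 mm high with a raised pull grip of the same colour on its middle, 26 (x) x 24 (y) mm, up to 40 mm above its base; brass contacts at its two x ends, a black band across the grip. About 45 g. Origin at the centre of its underside, z up, x along its 44 mm length; grip it across the 24 mm (its y).
- carrier_blue: Blue plastic fuse carrier, loose: a block 44 (x) x 24 (y) x 26 mm high with a raised pull grip of the same colour on its middle, 26 (x) x 24 (y) mm, up to 40 mm above its base; brass contacts at its two x ends, a black band across the grip. About 45 g. Origin at the centre of its underside, z up, x along its 44 mm length; grip it across the 24 mm (its y).
- plate: White switch plate lying flat, loose: 50 (x) x 100 (y) x 16 mm thick, with a grey rocker in the middle of its upper face standing 3 mm proud. About 70 g. Origin at the centre of its underside, z up, y along its 100 mm length; grip it across the 50 mm (its x).
- bulb: Glass bulb in an orange twist cap cover, loose, standing on the cap: the cap is a cylinder 40 mm across and 34 mm high, the clear glass above it is at most 37 mm across and ends 72 mm above the base. About 70 g. Origin at the centre of its underside, z up; round, so grip the cap from any side. Fingertips 19 mm or more above its base clear the holder's rim.
- bin_red: Grey stackable open bin with a red floor liner, fixed to the shelf. Outside 83 (x) x 93 (y) x 45 mm high (small stacking rims widen the y sides' top edges to 101 mm, look only), walls and floor 4 mm thick, so 75 (x) x 85 (y) mm inside. Origin at the centre of its underside, z up. A carrier of 24 mm held across the bin's y leaves the fingers most room: open them only about 16 mm to release.
- bin_blue: Grey stackable open bin with a blue floor liner, fixed to the shelf. Outside 83 (x) x 93 (y) x 45 mm high (small stacking rims widen the y sides' top edges to 101 mm, look only), walls and floor 4 mm thick, so 75 (x) x 85 (y) mm inside. Origin at the centre of its underside, z up. A carrier of 24 mm held across the bin's y leaves the fingers most room: open them only about 16 mm to release.
- tray: Yellow open tray, fixed to the shelf: outside 120 (x) x 150 (y) x 22 mm high, walls and floor 4 mm thick, so 112 (x) x 142 (y) mm inside. Origin at the centre of its underside, z up. The plate fits with its length along the tray's y.
- holder: Round green holder, a shallow cup fixed to the shelf: 72 mm outside, 64 mm inside diameter, 16 mm high, floor 5 mm thick. Origin at the centre of its underside, z up.
- torch: Red torch lying on its side among the bins, loose, not to be moved: 150 mm long along its x, 40 mm across and high at head and tail, 28 mm between. Origin under its middle, at shelf height.
- spotlight: Chrome spotlight standing face up among the spares, loose, not to be moved: round, 64 mm across at the top with a dark lens, 48 mm at its foot, 60 mm high. Origin at the centre of its underside, z up.
Mind the look-alikes: they are no part of the job. There is more than one size of the plate; the one meant has the size given above.

How it is judged:
On the way, in this order (a step that is already met when the one before it is completed fails the run):
1. both fuse carriers stand in their own bins and the switch plate lies in the tray (horizontal distance between carrier_red and bin_red below 0.037 m and z of carrier_red in the frame of bin_red between 0.001 and 0.01 m and angle between each of carrier_red, carrier_blue's own z axis and vertical below 0.2 rad and horizontal distance between carrier_blue and bin_blue below 0.037 m and z of carrier_blue in the frame of bin_blue between 0.001 and 0.01 m and horizontal distance between plate and tray below 0.052 m and z of plate in the frame of tray between 0.001 and 0.009 m and angle between plate's own z axis and vertical below 0.1 rad), for 0.2 s.
2. then the bulb stands in the green holder (horizontal distance between bulb and holder below 0.015 m and z of bulb in the frame of holder between 0.001 and 0.01 m and angle between bulb's own z axis and vertical below 0.15 rad), for 0.2 s.
At the end, for the whole second after the job is handed in: Carriers upright (0.2 rad) on the floors of their own bins (6 mm, centres 37 mm), plate flat (0.1 rad) on the tray's floor (5 mm, centres 52 mm), bulb upright (0.15 rad) on the holder's floor (5 mm, centres 15 mm), all four at rest (0.02 m/s) (all of step 1 and all of step 2 and linear speed of each of carrier_red, carrier_blue, plate, bulb below 0.02 m/s); the robot touches nothing.
It fails at once if the torch is moved by more than 20 mm (distance of torch from where it was at the start of the episode above 0.02 m).
It fails at once if the spotlight is moved by more than 20 mm (distance of spotlight from where it was at the start of the episode above 0.02 m).
It fails at once if the bulb is dropped (falls free of the fingers faster than 0.6 m/s, about 18 mm) (linear speed of bulb above 0.6 m/s and contact force between bulb and the fingers below 0.05 N).
It also fails if it takes over 115 s, if anything falls off the work surface, if the arm or the gripper's body presses on something with over 40 N, if the wrist force passes 120 N, or if a joint passes its speed limit or range.

## Working session

There is one attempt and no reset: what is moved stays moved. The work goes in short steps, Python scripts to look and compute and a shell command to move; the robot and the scene stay as the last step left them, time stands still between calls to the robot, and variables do not carry over. Pictures are saved under pics/ and viewed, at most 18 in all, crops included, and the job is handed in when it is done.

```bash
ls; mkdir -p pics; python3 - <<'E'
from rig import manip
import cv2
print(manip.get_state(), manip.grasp_offset)
for n in("scene","side","wrist"):
    d=manip.get_image(n); cv2.imwrite(f"pics/{n}0.png",d["frame"][:,:,::-1]); print({k:v for k,v in d.items() if k!="frame"})
E
```

```text
pics
{'clock': 0.0, 'qpos': array([-1.43102291e+00,  2.76586953e-01,  1.50613461e+00,  4.55644106e-05,
        1.36066941e+00, -1.20958653e-01]), 'qd': array([-2.18805259e-03,  2.10710527e-03, -1.45072372e-04, -1.46799277e-03,
       -1.32331925e-03,  8.21449409e-05]), 'effort': array([-5.58600150e-04, -4.16770148e+01, -2.45806968e+01, -4.91112569e-04,
        1.09796741e-02, -3.23726113e-07]), 'position': array([ 0.14818906, -0.555041  ,  0.23044369]), 'ee_rot': array([-8.99329648e-04,  9.91514596e-01,  1.29992296e-01,  1.38172152e-05]), 'contact_force': array([ 1.58855895, -0.5347166 , -0.3858429 ]), 'moment': array([-0.05305609,  0.00388895, -0.01733208]), 'gripper_force': 0.0, 'width': 0.0854125760088643} -0.0187
{'fx': 405.72225316291315, 'fy': 405.72225316291315, 'cx': 315.61841447652944, 'cy': 203.2569186570243, 'position': array([ 0.94087362, -0.7503668 ,  0.67695462]), 'attitude': array([0.84454042, 0.43864587, 0.1448559 , 0.2708469 ])}
{'fx': 482.33599578824317, 'fy': 482.33599578824317, 'cx': 323.12773603732205, 'cy': 197.6074446091526, 'position': array([-0.26846264, -0.82074533,  0.71299948]), 'attitude': array([ 0.82283431,  0.44965275, -0.17050163, -0.30279579])}
{'fx': 336.0550633306241, 'fy': 336.0550633306241, 'cx': 319.3274986417069, 'cy': 199.38834863884048, 'mount': array([[-4.41963999e-04,  9.46791400e-01,  3.21847556e-01,
         8.23878831e-02],
       [ 9.99999880e-01,  3.50109301e-04,  3.43278886e-04,
         6.05272214e-04],
       [ 2.12331674e-04,  3.21847669e-01, -9.46791441e-01,
        -1.41686252e-01],
       [ 0.00000000e+00,  0.00000000e+00,  0.00000000e+00,
         1.00000000e+00]])}
```

View pics/scene0.png

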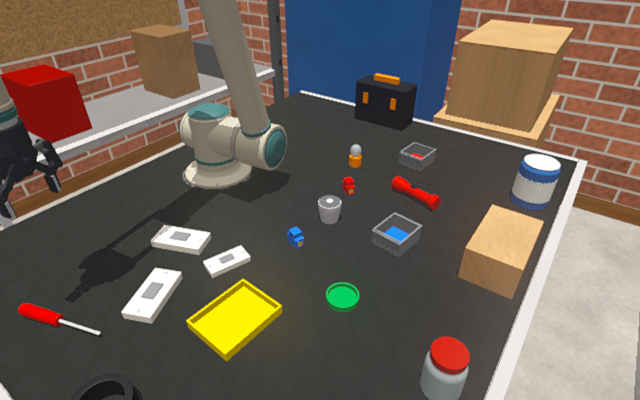

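View pics/side0.png

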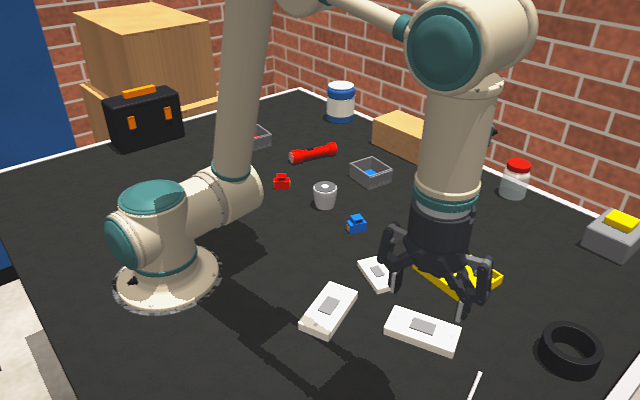

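The scene view shows the red carrier at (349,186), blue at (296,237), the bulb at (355,156), the holder at (342,296), the tray at (235,318), the red bin at (417,155), the blue bin at (397,233), and three plates at (181,240), (227,262) and (152,294). The side view shows the same layout, with part of it hidden by the gripper.

```bash
cat > h.py <<'E'
import numpy as np, cv2
from scipy.spatial.transform import Rotation as R
from rig import manip
def rot(q): return R.from_quat([q[1],q[2],q[3],q[0]]).as_matrix()
def grab(n,save=None):
    s=manip.get_state(); d=manip.get_image(n)
    if n=="wrist":
        T=np.eye(4); T[:3,:3]=rot(s["ee_rot"]); T[:3,3]=s["position"]; M=T@d["mount"]
        d["R"],d["p"]=M[:3,:3],M[:3,3]
    else: d["R"],d["p"]=rot(d["attitude"]),np.array(d["position"])
    if save: cv2.imwrite(save,d["frame"][:,:,::-1])
    return d
def cast(d,uv,z):
    uv=np.asarray(uv,float).reshape(-1,2)
    r=np.c_[(uv[:,0]-d["cx"])/d["fx"],-(uv[:,1]-d["cy"])/d["fy"],-np.ones(len(uv))]@d["R"].T
    return (d["p"]+r*((z-d["p"][2])/r[:,2])[:,None])[:,:2]
HSV={"red":((0,150,80),(6,255,255)),"blue":((100,150,60),(125,255,255)),"green":((60,120,50),(85,255,255)),
 "yellow":((25,180,80),(34,255,255)),"orange":((8,180,100),(20,255,255)),"white":((0,0,170),(180,40,255)),"grey":((90,5,60),(125,80,200))}
def blobs(d,c,amin=40):
    m=cv2.inRange(cv2.cvtColor(d["frame"],cv2.COLOR_RGB2HSV),*map(np.array,HSV[c]))
    cs,_=cv2.findContours(m,cv2.RETR_EXTERNAL,cv2.CHAIN_APPROX_NONE)
    return [k.reshape(-1,2) for k in cs if cv2.contourArea(k)>=amin]
def rect(P):
    (c,s,a)=cv2.minAreaRect((P*1000).astype(np.float32)); 
    if s[0]<s[1]: s=(s[1],s[0]); a+=90
    return np.round(c,1),np.round(s,1),round((a+90)%180-90,1)  # mm, long axis angle in world
def rep(d,c,z,amin=40):
    for k in blobs(d,c,amin): print(c,"px",k.mean(0).round(),"n",len(k),*rect(cast(d,k,z)))
E
python3 - <<'E'
from h import *
d=grab("scene")
rep(d,"red",.02);rep(d,"blue",.02,30);rep(d,"green",.016);rep(d,"yellow",.02);rep(d,"orange",.02);rep(d,"white",.016,150)
for n,uv in dict(binr_top=[[400,155],[413,143],[436,151],[421,166]],binb_top=[[373,232],[394,214],[421,229],[402,249]]).items(): print(n,*rect(cast(d,uv,.045)))
print(cast(d,[[330,200]],.06),cast(d,[[355,163]],.017))
E
```

```text
red px [449. 355.] n 108 [ 871.2 -242.4] [79.1 69.1] -85.4
red px [ 42. 314.] n 107 [ 157.8 -635.9] [120.   29.7] 17.1
red px [349. 186.] n 57 [412.4 142.1] [96. 36.] -57.3
red px [416. 192.] n 115 [589.  225.3] [184.4  66.8] -14.4
red px [ 47. 101.] n 246 [-1144.9    16.6] [1134.6  306.2] -16.4
blue px [396. 233.] n 46 [633.9  19.1] [49.6 38.9] -7.3
blue px [296. 237.] n 63 [ 431.3 -141.2] [86.4 38. ] -43.7
blue px [542. 172.] n 101 [861.7 558.6] [114.1  94.6] 6.5
blue px [374.  51.] n 588 [-410.5 1945.8] [2929.9 1722.5] -57.0
green px [342. 297.] n 92 [ 634.3 -234.2] [81.5 71.2] -54.6
yellow px [234. 317.] n 202 [ 486.1 -406.2] [159.6 134.9] 85.7
orange px [355. 160.] n 42 [349.6 285.3] [87.9 40.6] -59.5
orange px [392. 104.] n 28 [218.2 815.1] [131.1  24.9] -67.5
orange px [365.  97.] n 27 [ 83.9 811.3] [137.9  18.3] -59.7
orange px [387.  79.] n 57 [  43.  1087.4] [143.8  96. ] 8.9
white px [150. 295.] n 158 [ 290.6 -465.5] [144.7  70.5] -65.6
white px [226. 259.] n 100 [ 346.  -296.7] [101.7  54.8] 70.9
white px [181. 239.] n 134 [ 194.1 -309.9] [141.1  82.8] 21.5
white px [541. 191.] n 78 [890.7 445.9] [142.7  51.1] -88.7
white px [542. 162.] n 78 [854.2 637.3] [107.9 107.6] -54.9
white px [ 98. 183.] n 345 [-230.2 -241.7] [574.5  20.3] -90.0
white px [549. 248.] n 1014 [883.1 355.9] [1179.1  537. ] -59.6
white px [155. 100.] n 74 [-701.4  253.1] [170.1 110.5] -3.7
white px [137. 120.] n 364 [-564.   161.2] [837.3  91.5] 88.8
binr_top [515.3 399.8] [132.7  87.1] -89.8
binb_top [644.    1.7] [106.2  87.1] 85.2
[[ 0.44440416 -0.00277392]] [[0.35631996 0.27542644]]
```

```bash
python3 -m pendant '[{"rz":7.1},{"rz":7.1},{"rz":0.7},{"dx":0.025,"dy":-0.031,"dz":-0.01},{"dx":0.025,"dy":-0.031,"dz":-0.01},{"dx":0.025,"dy":-0.031,"dz":-0.01},{"dx":0.025,"dy":-0.031,"dz":-0.01},{"dx":0.025,"dy":-0.031,"dz":-0.01},{"dx":0.025,"dy":-0.031,"dz":-0.01},{"dx":0.025,"dy":-0.031,"dz":-0.01},{"dx":0.025,"dy":-0.031,"dz":-0.01},{"dx":0.025,"dy":-0.031,"dz":-0.01}]'; python3 -m pendant '[{"hand":0.0854},{"hand":0.0854}]'; python3 - <<'E'
from h import *
d=grab("wrist","pics/w1.png")
rep(d,"blue",.02,30);rep(d,"green",.016);rep(d,"yellow",.022);rep(d,"white",.016,150)
E
```

```text
white px [ 16. 375.] n 106 [-243.1 -233.2] [46.9 29. ] 87.9
white px [416. 362.] n 130 [ -80.1 -752.4] [107.6  23.1] 0.0
white px [579. 282.] n 127 [  90.5 -897.6] [36.6 32.6] 78.6
white px [393.  82.] n 214 [ 247.3 -605.9] [97.9  5. ] 17.5
white px [545. 128.] n 777 [ 206.9 -793.8] [319.4 106.3] -0.0
white px [263.  17.] n 354 [ 270.6 -471.9] [135.8  35.7] -75.1
white px [87. 62.] n 394 [ 188.5 -309.3] [118.8  66.5] 21.4invalid input
invalid input
```

View pics/w1.png

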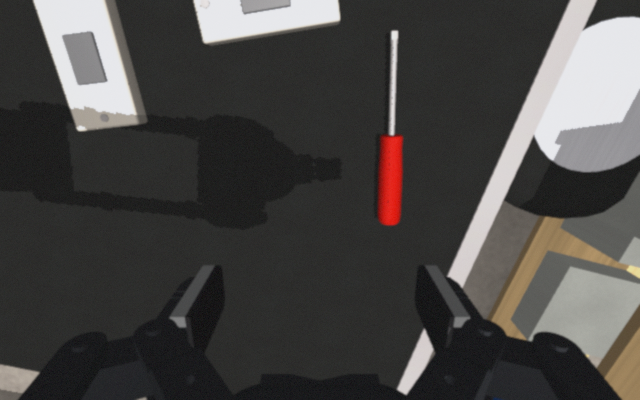

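The picture is from the start pose: a screwdriver at (390,160) and two decoy plates. Both moves were refused, probably because each row needs all of its keys.

```bash
python3 -m pendant '[{"dx":0,"dy":0,"dz":0,"rx":0,"ry":0,"rz":7.1,"hand":0.085},{"dx":0,"dy":0,"dz":0,"rx":0,"ry":0,"rz":7.1,"hand":0.085},{"dx":0,"dy":0,"dz":0,"rx":0,"ry":0,"rz":0.7,"hand":0.085},{"dx":0.025,"dy":-0.031,"dz":-0.01,"rx":0,"ry":0,"rz":0,"hand":0.085},{"dx":0.025,"dy":-0.031,"dz":-0.01,"rx":0,"ry":0,"rz":0,"hand":0.085},{"dx":0.025,"dy":-0.031,"dz":-0.01,"rx":0,"ry":0,"rz":0,"hand":0.085},{"dx":0.025,"dy":-0.031,"dz":-0.01,"rx":0,"ry":0,"rz":0,"hand":0.085},{"dx":0.025,"dy":-0.031,"dz":-0.01,"rx":0,"ry":0,"rz":0,"hand":0.085},{"dx":0.025,"dy":-0.031,"dz":-0.01,"rx":0,"ry":0,"rz":0,"hand":0.085},{"dx":0.025,"dy":-0.031,"dz":-0.01,"rx":0,"ry":0,"rz":0,"hand":0.085},{"dx":0.025,"dy":-0.031,"dz":-0.01,"rx":0,"ry":0,"rz":0,"hand":0.085},{"dx":0.025,"dy":-0.031,"dz":-0.01,"rx":0,"ry":0,"rz":0,"hand":0.085}]'; python3 -m pendant '[{"dx":0,"dy":0,"dz":0,"rx":0,"ry":0,"rz":0,"hand":0.085},{"dx":0,"dy":0,"dz":0,"rx":0,"ry":0,"rz":0,"hand":0.085}]'; python3 - <<'E'
from h import *
d=grab("wrist","pics/w2.png")
rep(d,"blue",.02,30);rep(d,"green",.016);rep(d,"yellow",.022);rep(d,"white",.016,150)
E
```

```text
clock: 1.25
position: [0.3738, -0.2746, 0.322]
ee_rot: [0.0, 1.0, 0.002, 0.0]
contact_force: [0.2, -0.3, -0.2]
width: 0.0852
gripper_force: 0.0
clock: 1.42
position: [0.3743, -0.275, 0.322]
ee_rot: [0.001, 1.0, 0.004, 0.001]
contact_force: [0.2, 0.4, -0.7]
width: 0.085
gripper_force: 0.0
blue px [625. 365.] n 178 [   8.1 -784.3] [159.2  63.2] 17.4
blue px [213. 105.] n 110 [ 431.4 -140. ] [46.5 34.3] -18.7
yellow px [425.  61.] n 449 [ 481.6 -403.8] [152.8 121.1] 85.7
white px [340. 268.] n 221 [ 191.4 -309.5] [133.8  66.6] 21.3
white px [619. 290.] n 322 [ 147.7 -743.2] [292.   23.4] -0.0
white px [453. 208.] n 256 [ 291.5 -465.5] [133.2  66.7] -66.6
white px [333. 171.] n 195 [ 345.4 -296. ] [99.  49.5] 71.3
white px [85. 95.] n 45 [442.7  22.2] [19.7 19.7] 39.5
```

View pics/w2.png

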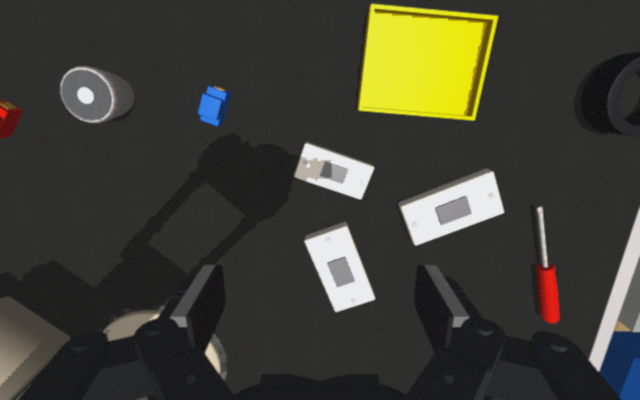

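The view shows the target plate at (333,171), measuring 99×49.5 mm. The tray is at (425,61), the blue carrier at (213,105) and the spotlight at (90,95).

```bash
python3 -m pendant '[{"dx":-0.029,"dy":0.021,"dz":0,"rx":0,"ry":0,"rz":0,"hand":0.065},{"dx":0,"dy":0,"dz":0.02,"rx":0,"ry":0,"rz":-7.13,"hand":0.065},{"dx":0,"dy":0,"dz":0.02,"rx":0,"ry":0,"rz":-7.13,"hand":0.065},{"dx":0,"dy":0,"dz":0.02,"rx":0,"ry":0,"rz":-7.13,"hand":0.065},{"dx":0,"dy":0,"dz":0.02,"rx":0,"ry":0,"rz":-7.13,"hand":0.065},{"dx":0,"dy":0,"dz":0.02,"rx":0,"ry":0,"rz":-7.13,"hand":0.065},{"dx":0,"dy":0,"dz":0.02,"rx":0,"ry":0,"rz":-7.13,"hand":0.065},{"dx":0,"dy":0,"dz":0.02,"rx":0,"ry":0,"rz":-7.13,"hand":0.065},{"dx":0,"dy":0,"dz":0.02,"rx":0,"ry":0,"rz":-7.13,"hand":0.065},{"dx":0,"dy":0,"dz":0.02,"rx":0,"ry":0,"rz":-7.13,"hand":0.065},{"dx":0,"dy":0,"dz":0.02,"rx":0,"ry":0,"rz":-7.13,"hand":0.065},{"dx":0,"dy":0,"dz":0,"rx":0,"ry":0,"rz":0,"hand":0.065}]'; cat > to.py <<'E'
# python3 to.py x y z theta : remaining shift in tool axes now (mm) and rz (deg); theta = world yaw of tool x
import sys; from h import *
x,y,z,t=map(float,sys.argv[1:5]); s=manip.get_state(); M=rot(s["ee_rot"]); e=np.array([x,y,z])-s["position"]
th=np.degrees(np.arctan2(M[1,0],M[0,0])); r=-((t-th+180)%360-180)
print("shift mm",(M.T@e*1000).round(1),"rz",round(r,2),"yaw",round(th,2),"tilt",(M[:2,2]*57.3).round(2),"pos",s["position"].round(4),"w",round(s["width"],4),"q6",round(np.degrees(s["qpos"][5]),1),"t",s["clock"])
E
python3 to.py .3454 -.296 .002 71.3; python3 - <<'E'
from h import *
d=grab("wrist"); rep(d,"white",.016,150);rep(d,"yellow",.022)
E
```

```text
clock: 2.47
position: [0.3406, -0.2963, 0.1175]
ee_rot: [-0.004, 0.812, 0.583, -0.001]
contact_force: [-0.5, 0.7, -0.2]
width: 0.0654
gripper_force: 0.0
shift mm [  1.4   5.4 115.5] rz 0.06 yaw 71.36 tilt [-0.36  0.36] pos [ 0.3406 -0.2963  0.1175] w 0.0654 q6 -31.2 t 2.4667
white px [311. 355.] n 233 [ 281.8 -444.6] [84.4 66.7] -66.5
white px [157. 264.] n 340 [ 190.9 -310.4] [134.4  66.5] 21.4
white px [326. 192.] n 365 [ 344.9 -295.3] [98.5 48.9] 71.0
yellow px [551. 263.] n 1226 [ 479.3 -401.5] [155.9 125.3] 85.7
```

```bash
python3 -m pendant '[{"dx":0.001,"dy":0.004,"dz":0.023,"rx":0,"ry":0,"rz":0,"hand":0.065},{"dx":0,"dy":0,"dz":0.023,"rx":0,"ry":0,"rz":0,"hand":0.065},{"dx":0,"dy":0,"dz":0.023,"rx":0,"ry":0,"rz":0,"hand":0.065},{"dx":0,"dy":0,"dz":0.023,"rx":0,"ry":0,"rz":0,"hand":0.065},{"dx":0,"dy":0,"dz":0.01,"rx":0,"ry":0,"rz":0,"hand":0.065},{"dx":0,"dy":0,"dz":0,"rx":0,"ry":0,"rz":0,"hand":0.065},{"dx":0,"dy":0,"dz":0,"rx":0,"ry":0,"rz":0,"hand":0.065}]' 40; python3 to.py .3450 -.2955 .002 71.1
```

```text
clock: 3.1
position: [0.3482, -0.299, 0.0199]
ee_rot: [0.0, 0.813, 0.582, -0.0]
contact_force: [0.5, 0.6, 0.6]
width: 0.0647
gripper_force: 0.0
shift mm [ 2.2 -4.2 17.8] rz 0.09 yaw 71.19 tilt [ 0.02 -0.04] pos [ 0.3482 -0.299   0.0199] w 0.0647 q6 -30.5 t 3.1
```

```bash
python3 -m pendant '[{"dx":0.002,"dy":-0.004,"dz":0,"rx":0,"ry":0,"rz":0,"hand":0.065},{"dx":0,"dy":0,"dz":0.01,"rx":0,"ry":0,"rz":0,"hand":0.065},{"dx":0,"dy":0,"dz":0.007,"rx":0,"ry":0,"rz":0,"hand":0.065},{"dx":0,"dy":0,"dz":0,"rx":0,"ry":0,"rz":0,"hand":0.065},{"dx":0,"dy":0,"dz":0,"rx":0,"ry":0,"rz":0,"hand":0.04},{"dx":0,"dy":0,"dz":0,"rx":0,"ry":0,"rz":0,"hand":0.04},{"dx":0,"dy":0,"dz":0,"rx":0,"ry":0,"rz":0,"hand":0.04},{"dx":0,"dy":0,"dz":0,"rx":0,"ry":0,"rz":0,"hand":0.04},{"dx":0,"dy":0,"dz":0,"rx":0,"ry":0,"rz":0,"hand":0.04}]' 40; python3 to.py .345 -.2955 .002 71.1
```

```text
clock: 3.85
position: [0.3454, -0.295, 0.0031]
ee_rot: [0.001, 0.812, 0.583, -0.0]
contact_force: [-1.1, 1.0, 5.5]
width: 0.0489
gripper_force: 42.0
shift mm [-0.6 -0.2  1.1] rz 0.24 yaw 71.34 tilt [ 0.04 -0.06] pos [ 0.3454 -0.295   0.0031] w 0.0489 q6 -30.6 t 3.85
```

```bash
python3 -m pendant '[{"dx":0,"dy":0,"dz":-0.025,"rx":0,"ry":0,"rz":0,"hand":0.04},{"dx":0,"dy":0,"dz":-0.025,"rx":0,"ry":0,"rz":0,"hand":0.04},{"dx":0,"dy":0,"dz":-0.02,"rx":0,"ry":0,"rz":-7.1,"hand":0.04},{"dx":0,"dy":0,"dz":0,"rx":0,"ry":0,"rz":-7.1,"hand":0.04},{"dx":-0.016,"dy":0.024,"dz":0,"rx":0,"ry":0,"rz":0,"hand":0.04},{"dx":-0.016,"dy":0.024,"dz":0,"rx":0,"ry":0,"rz":0,"hand":0.04},{"dx":-0.016,"dy":0.024,"dz":0,"rx":0,"ry":0,"rz":0,"hand":0.04},{"dx":-0.016,"dy":0.024,"dz":0,"rx":0,"ry":0,"rz":0,"hand":0.04},{"dx":-0.016,"dy":0.024,"dz":0,"rx":0,"ry":0,"rz":0,"hand":0.04},{"dx":-0.016,"dy":0.024,"dz":0,"rx":0,"ry":0,"rz":0,"hand":0.04},{"dx":0,"dy":0,"dz":0,"rx":0,"ry":0,"rz":0,"hand":0.04},{"dx":0,"dy":0,"dz":0,"rx":0,"ry":0,"rz":0,"hand":0.04}]'; python3 to.py .480 -.403 .008 85.7;  python3 - <<'E'
from h import *
d=grab("scene","pics/s2.png");rep(d,"yellow",.022)
E
```

```text
clock: 4.85
position: [0.4821, -0.4022, 0.0717]
ee_rot: [0.0, 0.734, 0.679, -0.0]
contact_force: [-1.3, 0.8, -0.4]
width: 0.0491
gripper_force: 42.0
shift mm [-0.9 -2.  63.7] rz -0.14 yaw 85.56 tilt [-0.   -0.01] pos [ 0.4821 -0.4022  0.0717] w 0.0491 q6 -41.7 t 4.85
yellow px [234. 322.] n 205 [ 487.3 -406.9] [159.7 134.9] 85.7
```

View pics/s2.png

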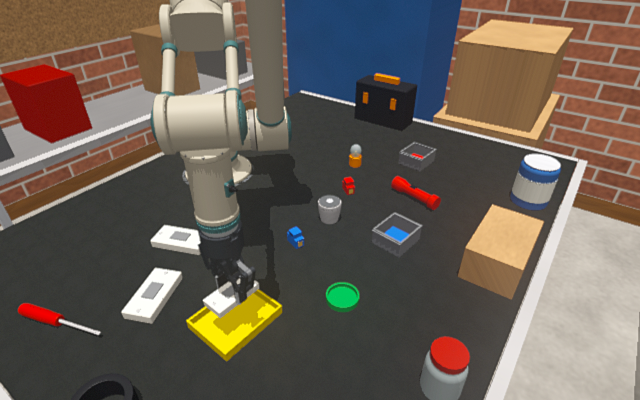

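The gripper holds the plate over the tray at (230,295). Next I lower it 63 mm, release it and rise.

```bash
python3 -m pendant '[{"dx":0,"dy":0,"dz":0.02,"rx":0,"ry":0,"rz":0,"hand":0.04},{"dx":0,"dy":0,"dz":0.02,"rx":0,"ry":0,"rz":0,"hand":0.04},{"dx":0,"dy":0,"dz":0.015,"rx":0,"ry":0,"rz":0,"hand":0.04},{"dx":0,"dy":0,"dz":0.007,"rx":0,"ry":0,"rz":0,"hand":0.04},{"dx":0,"dy":0,"dz":0,"rx":0,"ry":0,"rz":0,"hand":0.04},{"dx":0,"dy":0,"dz":0,"rx":0,"ry":0,"rz":0,"hand":0.062},{"dx":0,"dy":0,"dz":0,"rx":0,"ry":0,"rz":0,"hand":0.062},{"dx":0,"dy":0,"dz":0,"rx":0,"ry":0,"rz":0,"hand":0.062},{"dx":0,"dy":0,"dz":-0.02,"rx":0,"ry":0,"rz":0,"hand":0.062},{"dx":0,"dy":0,"dz":-0.03,"rx":0,"ry":0,"rz":0,"hand":0.062},{"dx":0,"dy":0,"dz":-0.04,"rx":0,"ry":0,"rz":0,"hand":0.062},{"dx":0,"dy":0,"dz":-0.04,"rx":0,"ry":0,"rz":0,"hand":0.062}]'; python3 to.py .5 -.1 .35 0
```

```text
clock: 5.9
position: [0.4807, -0.4011, 0.142]
ee_rot: [-0.0, 0.734, 0.679, -0.0]
contact_force: [0.4, -0.7, 0.2]
width: 0.0622
gripper_force: 0.0
shift mm [ 301.8   -4.3 -207.9] rz 85.54 yaw 85.54 tilt [-0.03  0.03] pos [ 0.4807 -0.4011  0.142 ] w 0.0622 q6 -41.7 t 5.9
```

```bash
python3 -m pendant '[{"dx":0.036,"dy":0,"dz":-0.02,"rx":0,"ry":0,"rz":-0.4,"hand":0.05},{"dx":0.036,"dy":0,"dz":-0.02,"rx":0,"ry":0,"rz":-0.4,"hand":0.05},{"dx":0.036,"dy":0,"dz":-0.02,"rx":0,"ry":0,"rz":-0.4,"hand":0.05},{"dx":0.036,"dy":0,"dz":-0.02,"rx":0,"ry":0,"rz":-0.4,"hand":0.05},{"dx":0.036,"dy":0,"dz":-0.02,"rx":0,"ry":0,"rz":-0.4,"hand":0.05},{"dx":0.036,"dy":0,"dz":-0.02,"rx":0,"ry":0,"rz":-0.4,"hand":0.05},{"dx":0.036,"dy":0,"dz":-0.02,"rx":0,"ry":0,"rz":-0.4,"hand":0.05},{"dx":0.036,"dy":0,"dz":-0.02,"rx":0,"ry":0,"rz":-0.4,"hand":0.05},{"dx":0.036,"dy":0,"dz":-0.02,"rx":0,"ry":0,"rz":-0.4,"hand":0.05},{"dx":0.036,"dy":0,"dz":-0.02,"rx":0,"ry":0,"rz":-0.4,"hand":0.05},{"dx":0.036,"dy":0,"dz":0,"rx":0,"ry":0,"rz":-0.4,"hand":0.05},{"dx":0,"dy":0,"dz":0,"rx":0,"ry":0,"rz":0,"hand":0.05}]'; python3 - <<'E'
from h import *
manip.get_image("side")
d=grab("wrist","pics/w3.png"); np.savez("w3.npz",**d)
rep(d,"blue",.04,20);rep(d,"red",.04,20);rep(d,"green",.016);rep(d,"orange",.03,20);rep(d,"white",.016,150)
E
```

```text
clock: 6.9
position: [0.498, 0.0001, 0.3433]
ee_rot: [0.001, 0.705, 0.709, 0.003]
contact_force: [-0.8, 0.4, -0.8]
width: 0.05
gripper_force: 0.0
blue px [274. 238.] n 95 [ 433.6 -132.5] [43.7 41.1] -20.0
blue px [420. 135.] n 197 [630.7  16.5] [76.3 58.1] 82.6
red px [578. 359.] n 120 [ 931.6 -351.9] [89.7 68.8] -35.3
red px [251.  32.] n 101 [415.7 139.6] [46.6 25. ] -37.7
green px [414. 278.] n 67 [ 652.2 -210.6] [64.6 14.7] -59.5
white px [195. 388.] n 84 [ 270.7 -436.6] [65.2 45.2] 84.0
white px [309. 363.] n 108 [ 480.7 -385.9] [69.6 49.8] 85.1
white px [128. 321.] n 160 [ 177.9 -291.2] [142.9  50.3] 36.8
white px [601. 261.] n 384 [ 946.4 -185.7] [292.4  51.1] 85.9
white px [277. 155.] n 135 [439.2 -14.5] [67.4 65.4] 0.2
white px [425. 137.] n 271 [644.9   8.8] [106.6  87.9] 82.6
white px [ 17. 154.] n 280 [ 79.3 -21.1] [186.9  58.5] 73.3
```

View pics/w3.png

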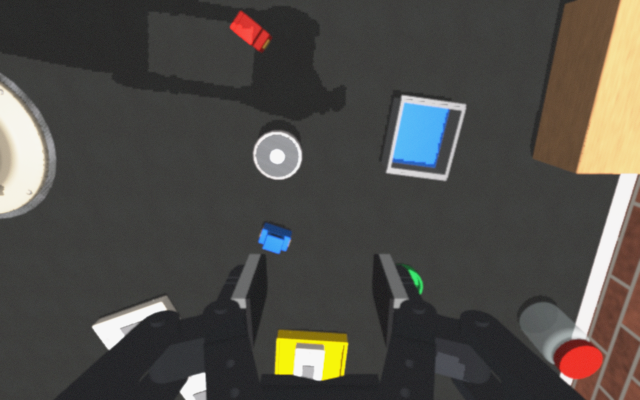

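The view shows the blue carrier at (274,238), the blue bin with its rim centred at (425,137), the red carrier at (250,30), the spotlight at (277,155), and the plate inside the tray at (310,360). I'm going above the blue carrier for a close look.

```bash
python3 -m pendant '[{"dx":-0.0345,"dy":-0.0165,"dz":0.01,"rx":0,"ry":0,"rz":0,"hand":0.05},{"dx":-0.0345,"dy":-0.0165,"dz":0.01,"rx":0,"ry":0,"rz":0,"hand":0.05},{"dx":-0.0345,"dy":-0.0165,"dz":0.01,"rx":0,"ry":0,"rz":0,"hand":0.05},{"dx":-0.0345,"dy":-0.0165,"dz":0.01,"rx":0,"ry":0,"rz":0,"hand":0.05},{"dx":0,"dy":0,"dz":0.02,"rx":0,"ry":0,"rz":-7.1,"hand":0.05},{"dx":0,"dy":0,"dz":0.02,"rx":0,"ry":0,"rz":-7.1,"hand":0.05},{"dx":0,"dy":0,"dz":0.02,"rx":0,"ry":0,"rz":-7.1,"hand":0.05},{"dx":0,"dy":0,"dz":0.02,"rx":0,"ry":0,"rz":-7.1,"hand":0.05},{"dx":0,"dy":0,"dz":0.02,"rx":0,"ry":0,"rz":-7.1,"hand":0.05},{"dx":0,"dy":0,"dz":0.02,"rx":0,"ry":0,"rz":-7.1,"hand":0.05},{"dx":0,"dy":0,"dz":0.02,"rx":0,"ry":0,"rz":-7.1,"hand":0.05},{"dx":0,"dy":0,"dz":0.01,"rx":0,"ry":0,"rz":-7.1,"hand":0.05}]';python3 -m pendant '[{"dx":0,"dy":0,"dz":0,"rx":0,"ry":0,"rz":-7.1,"hand":0.05},{"dx":0,"dy":0,"dz":0,"rx":0,"ry":0,"rz":-6.4,"hand":0.05},{"dx":0,"dy":0,"dz":0,"rx":0,"ry":0,"rz":0,"hand":0.05},{"dx":0,"dy":0,"dz":0,"rx":0,"ry":0,"rz":0,"hand":0.05}]'; python3 to.py .432 -.139 .02 160.5; python3 - <<'E'
from h import *
d=grab("wrist","pics/w4.png"); rep(d,"blue",.04,20);rep(d,"blue",.026,20);rep(d,"green",.016)
E
```

```text
clock: 8.0
position: [0.4299, -0.1447, 0.148]
ee_rot: [-0.002, 0.284, 0.959, -0.0]
contact_force: [0.1, -0.7, 0.0]
width: 0.0499
gripper_force: 0.0
clock: 8.33
position: [0.4316, -0.145, 0.1502]
ee_rot: [-0.0, 0.174, 0.985, -0.0]
contact_force: [-0.2, -0.1, -0.1]
width: 0.0501
gripper_force: 0.0
shift mm [  1.6   5.8 130.2] rz -0.52 yaw 159.98 tilt [-0.02 -0.02] pos [ 0.4316 -0.145   0.1502] w 0.0501 q6 -97.3 t 8.3333
blue px [546. 325.] n 170 [617.6   2.9] [56.8 32.6] 82.5
blue px [325. 185.] n 168 [ 424.7 -138.6] [45.5 23.9] -20.0
blue px [546. 325.] n 170 [632.3   9.6] [60.  34.4] 82.5
blue px [325. 185.] n 168 [ 428.7 -139.8] [48.  25.3] -20.0
green px [309. 364.] n 156 [ 606.  -218.2] [68.  45.2] 58.5
```

View pics/w4.png

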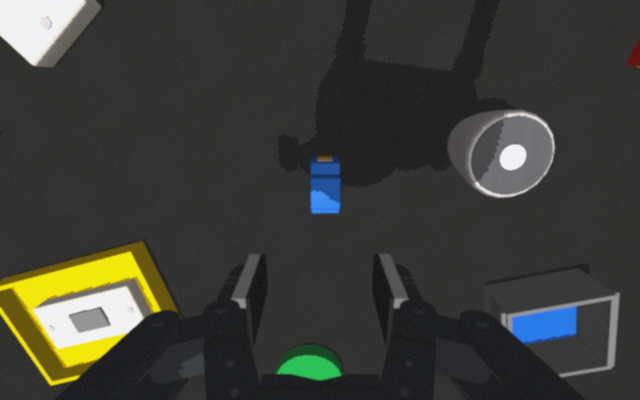

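The blue carrier sits at (325,185), between and ahead of the fingers with its long axis at −20°. Next I descend and grip it.

```bash
python3 -m pendant '[{"dx":0.002,"dy":0.004,"dz":0.03,"rx":0,"ry":0,"rz":0,"hand":0.05},{"dx":0,"dy":0,"dz":0.03,"rx":0,"ry":0,"rz":0,"hand":0.05},{"dx":0,"dy":0,"dz":0.03,"rx":0,"ry":0,"rz":0,"hand":0.05},{"dx":0,"dy":0,"dz":0.03,"rx":0,"ry":0,"rz":0,"hand":0.05},{"dx":0,"dy":0,"dz":0.015,"rx":0,"ry":0,"rz":0,"hand":0.05},{"dx":0,"dy":0,"dz":0,"rx":0,"ry":0,"rz":0,"hand":0.05},{"dx":0,"dy":0,"dz":0,"rx":0,"ry":0,"rz":0,"hand":0.015},{"dx":0,"dy":0,"dz":0,"rx":0,"ry":0,"rz":0,"hand":0.015},{"dx":0,"dy":0,"dz":0,"rx":0,"ry":0,"rz":0,"hand":0.015},{"dx":0,"dy":0,"dz":0,"rx":0,"ry":0,"rz":0,"hand":0.015},{"dx":0,"dy":0,"dz":0,"rx":0,"ry":0,"rz":0,"hand":0.015}]' 40; python3 to.py .432 -.139 .02 160
```

```text
clock: 9.3
position: [0.4325, -0.14, 0.0165]
ee_rot: [0.001, 0.172, 0.985, -0.001]
contact_force: [-0.9, -0.7, 5.1]
width: 0.0231
gripper_force: 39.7
shift mm [ 0.8  0.8 -3.5] rz 0.23 yaw 160.23 tilt [ 0.16 -0.09] pos [ 0.4325 -0.14    0.0165] w 0.0231 q6 -96.9 t 9.3
```

```bash
python3 -m pendant '[{"dx":0,"dy":0,"dz":-0.03,"rx":0,"ry":0,"rz":0,"hand":0.015},{"dx":0,"dy":0,"dz":-0.035,"rx":0,"ry":0,"rz":0,"hand":0.015},{"dx":0,"dy":0,"dz":-0.035,"rx":0,"ry":0,"rz":-6.3,"hand":0.015},{"dx":0,"dy":0,"dz":-0.03,"rx":0,"ry":0,"rz":-6.2,"hand":0.015},{"dx":-0.027,"dy":0.0245,"dz":0,"rx":0,"ry":0,"rz":0,"hand":0.015},{"dx":-0.027,"dy":0.0245,"dz":0,"rx":0,"ry":0,"rz":0,"hand":0.015},{"dx":-0.027,"dy":0.0245,"dz":0,"rx":0,"ry":0,"rz":0,"hand":0.015},{"dx":-0.027,"dy":0.0245,"dz":0,"rx":0,"ry":0,"rz":0,"hand":0.015},{"dx":-0.027,"dy":0.0245,"dz":0,"rx":0,"ry":0,"rz":0,"hand":0.015},{"dx":-0.027,"dy":0.0245,"dz":0,"rx":0,"ry":0,"rz":0,"hand":0.015},{"dx":-0.027,"dy":0.0245,"dz":0,"rx":0,"ry":0,"rz":0,"hand":0.015},{"dx":0,"dy":0,"dz":0,"rx":0,"ry":0,"rz":0,"hand":0.015}]';python3 to.py .64 .005 .02 172.6; python3 - <<'E'
from h import *
manip.get_image("side")
d=grab("wrist","pics/w5.png"); np.savez("w5.npz",**d); rep(d,"blue",.005,20)
E
```

```text
clock: 10.3
position: [0.6465, 0.0107, 0.1453]
ee_rot: [0.003, 0.062, 0.998, 0.001]
contact_force: [1.5, -0.6, -0.7]
width: 0.0234
gripper_force: 39.5
shift mm [  6.5  -6.9 125.3] rz 0.31 yaw 172.91 tilt [0.39 0.13] pos [0.6465 0.0107 0.1453] w 0.0234 q6 -88.3 t 10.3
blue px [332. 167.] n 276 [632.1  17. ] [76.1 50.5] 82.9
blue px [311. 234.] n 564 [693.9   5.3] [176.   82.7] -7.1
```

View pics/w5.png

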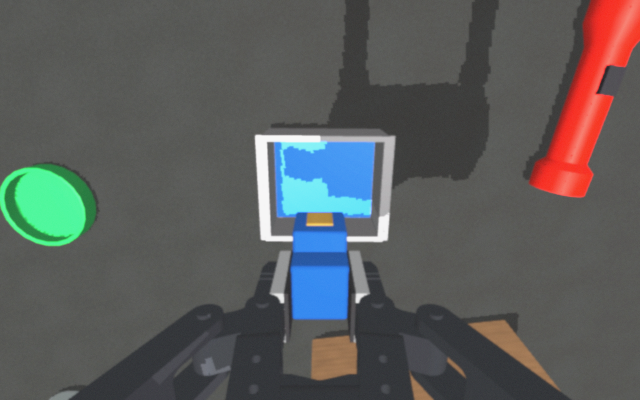

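The bin rim's outer corners are at about (256,136), (395,136), (388,241) and (262,241). The green holder is at (48,204), and the torch end is at (560,180).

```bash
python3 - <<'E'
from h import *
d=dict(np.load("w5.npz"))
P=cast(d,[[256,136],[395,136],[388,241],[262,241]],.045); print(P.round(4),P.mean(0),*rect(P))
F=cast(d,[[276,142],[374,142],[372,216],[279,217]],.005); print(F.round(4))
rep(d,"green",.016)
c=P.mean(0)
import subprocess; print(subprocess.run(["python3","to.py",str(c[0]),str(c[1]),".0205","172.7"],capture_output=True,text=True).stdout)
E
```

```text
[[ 0.5891 -0.0306]
 [ 0.6014  0.0679]
 [ 0.6835  0.0581]
 [ 0.6711 -0.0411]] [0.63630316 0.01357202] [636.3  13.6] [99.9 82.7] 82.9
[[ 0.6009 -0.023 ]
 [ 0.611   0.0584]
 [ 0.6773  0.0518]
 [ 0.6678 -0.0315]]
green px [ 47. 204.] n 250 [ 628.  -224.6] [82.8 71.5] -65.1
shift mm [  5.2   5.3 124.4] rz 0.16 yaw 172.86 tilt [-0.05 -0.02] pos [0.6409 0.0077 0.1449] w 0.0229 q6 -88.4 t 10.4
```

```bash
python3 -m pendant '[{"dx":0.005,"dy":0.005,"dz":0,"rx":0,"ry":0,"rz":0,"hand":0.015},{"dx":0,"dy":0,"dz":0.025,"rx":0,"ry":0,"rz":0,"hand":0.015},{"dx":0,"dy":0,"dz":0.03,"rx":0,"ry":0,"rz":0,"hand":0.015},{"dx":0,"dy":0,"dz":0.03,"rx":0,"ry":0,"rz":0,"hand":0.015},{"dx":0,"dy":0,"dz":0.02,"rx":0,"ry":0,"rz":0,"hand":0.015},{"dx":0,"dy":0,"dz":0.012,"rx":0,"ry":0,"rz":0,"hand":0.015},{"dx":0,"dy":0,"dz":0,"rx":0,"ry":0,"rz":0,"hand":0.015},{"dx":0,"dy":0,"dz":0,"rx":0,"ry":0,"rz":0,"hand":0.015}]'; python3 to.py .6363 .0136 .0205 172.8
```

```text
clock: 11.07
position: [0.6356, 0.0119, 0.0287]
ee_rot: [-0.0, 0.064, 0.998, -0.0]
contact_force: [-0.0, -0.2, 0.1]
width: 0.0231
gripper_force: 39.5
shift mm [-0.4  1.8  8.2] rz -0.11 yaw 172.69 tilt [-0.02 -0.  ] pos [0.6356 0.0119 0.0287] w 0.0231 q6 -87.9 t 11.0667
```

```bash
python3 -m pendant '[{"dx":0,"dy":0.002,"dz":0.004,"rx":0,"ry":0,"rz":0,"hand":0.015},{"dx":0,"dy":0,"dz":0.003,"rx":0,"ry":0,"rz":0,"hand":0.015},{"dx":0,"dy":0,"dz":0,"rx":0,"ry":0,"rz":0,"hand":0.015},{"dx":0,"dy":0,"dz":0,"rx":0,"ry":0,"rz":0,"hand":0.038},{"dx":0,"dy":0,"dz":0,"rx":0,"ry":0,"rz":0,"hand":0.038},{"dx":0,"dy":0,"dz":0,"rx":0,"ry":0,"rz":0,"hand":0.038},{"dx":0,"dy":0,"dz":-0.02,"rx":0,"ry":0,"rz":0,"hand":0.038},{"dx":0,"dy":0,"dz":-0.03,"rx":0,"ry":0,"rz":0,"hand":0.038},{"dx":0,"dy":0,"dz":-0.04,"rx":0,"ry":0,"rz":0,"hand":0.038},{"dx":0,"dy":0,"dz":-0.04,"rx":0,"ry":0,"rz":0,"hand":0.038},{"dx":0,"dy":0,"dz":0,"rx":0,"ry":0,"rz":0,"hand":0.038}]'; python3 to.py .415 .14 .16 142; python3 - <<'E'
from h import *
d=grab("wrist"); rep(d,"blue",.044,20)
E
```

```text
clock: 11.98
position: [0.6419, 0.014, 0.1605]
ee_rot: [0.008, 0.063, 0.998, -0.0]
contact_force: [1.1, -0.2, 0.7]
width: 0.0379
gripper_force: 0.0
shift mm [240.9  96.4  -3.5] rz 30.75 yaw 172.75 tilt [ 0.96 -0.09] pos [0.6419 0.014  0.1605] w 0.0379 q6 -87.7 t 11.9833
blue px [326. 161.] n 292 [622.3  20.6] [60.8 42.7] 82.7
blue px [299. 192.] n 310 [628.4  14. ] [72.1 56.5] 82.7
```

```bash
python3 -m pendant '[{"dx":0.034,"dy":0.0138,"dz":0,"rx":0,"ry":0,"rz":0,"hand":0.05},{"dx":0.034,"dy":0.0138,"dz":0,"rx":0,"ry":0,"rz":0,"hand":0.05},{"dx":0.034,"dy":0.0138,"dz":0,"rx":0,"ry":0,"rz":0,"hand":0.05},{"dx":0.034,"dy":0.0138,"dz":0,"rx":0,"ry":0,"rz":0,"hand":0.05},{"dx":0.034,"dy":0.0138,"dz":0,"rx":0,"ry":0,"rz":0,"hand":0.05},{"dx":0.034,"dy":0.0138,"dz":0,"rx":0,"ry":0,"rz":0,"hand":0.05},{"dx":0.034,"dy":0.0138,"dz":0,"rx":0,"ry":0,"rz":6.1,"hand":0.05},{"dx":0,"dy":0,"dz":0,"rx":0,"ry":0,"rz":6.1,"hand":0.05},{"dx":0,"dy":0,"dz":0,"rx":0,"ry":0,"rz":6.1,"hand":0.05},{"dx":0,"dy":0,"dz":0,"rx":0,"ry":0,"rz":6.1,"hand":0.05},{"dx":0,"dy":0,"dz":0,"rx":0,"ry":0,"rz":6.1,"hand":0.05},{"dx":0,"dy":0,"dz":0,"rx":0,"ry":0,"rz":0,"hand":0.05}]'; python3 - <<'E'
from h import *
manip.get_image("side");manip.get_image("side")
d=grab("wrist","pics/w6.png"); np.savez("w6.npz",**d); rep(d,"red",.04,20);rep(d,"red",.026,20);rep(d,"orange",.034,20)
E
python3 to.py .415 .14 .0155 142
```

```text
clock: 13.03
position: [0.4119, 0.1402, 0.1506]
ee_rot: [-0.001, 0.324, 0.946, -0.0]
contact_force: [0.3, 0.9, -0.0]
width: 0.0498
gripper_force: 0.0
red px [507. 275.] n 360 [581.4 217.7] [166.2  39.1] -14.4
red px [327. 186.] n 202 [406.4 147.1] [44.7 23.5] -37.6
red px [507. 275.] n 360 [594.5 219.2] [175.5  41.3] -14.4
red px [327. 186.] n 202 [409.7 144.7] [47.2 24.8] -37.6
orange px [417.  14.] n 99 [350.9 270.8] [30.7 10.8] 22.4
shift mm [ -2.3   1.7 135.3] rz 0.38 yaw 142.38 tilt [-0.06 -0.02] pos [0.4123 0.1401 0.1508] w 0.0499 q6 -42.8 t 13.1833
```

View pics/w6.png

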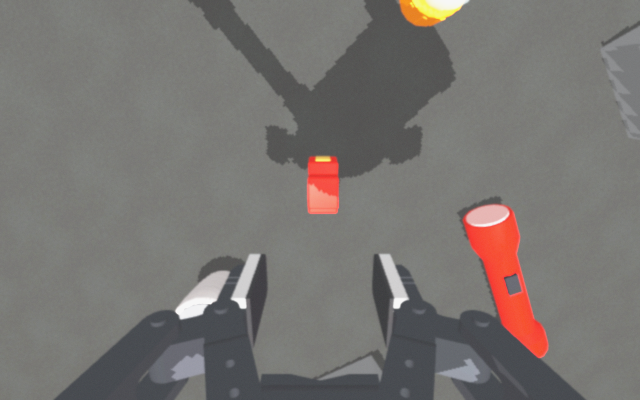

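The red carrier is at (323,185), aligned with the tool. The torch is at (507,275) and the bulb at (425,10). Next I descend and grip the carrier.

```bash
python3 -m pendant '[{"dx":0.001,"dy":0.002,"dz":0.03,"rx":0,"ry":0,"rz":0,"hand":0.05},{"dx":0,"dy":0,"dz":0.03,"rx":0,"ry":0,"rz":0,"hand":0.05},{"dx":0,"dy":0,"dz":0.03,"rx":0,"ry":0,"rz":0,"hand":0.05},{"dx":0,"dy":0,"dz":0.03,"rx":0,"ry":0,"rz":0,"hand":0.05},{"dx":0,"dy":0,"dz":0.015,"rx":0,"ry":0,"rz":0,"hand":0.05},{"dx":0,"dy":0,"dz":0,"rx":0,"ry":0,"rz":0,"hand":0.05},{"dx":0,"dy":0,"dz":0,"rx":0,"ry":0,"rz":0,"hand":0.015},{"dx":0,"dy":0,"dz":0,"rx":0,"ry":0,"rz":0,"hand":0.015},{"dx":0,"dy":0,"dz":0,"rx":0,"ry":0,"rz":0,"hand":0.015},{"dx":0,"dy":0,"dz":0,"rx":0,"ry":0,"rz":0,"hand":0.015},{"dx":0,"dy":0,"dz":0,"rx":0,"ry":0,"rz":0,"hand":0.015}]' 40; python3 to.py .515 .4 .15 142; python3 - <<'E'
from h import *
d=grab("scene","pics/s3.png")
for k in blobs(d,"red",5):
    c=k.mean(0)
    if 380<c[0]<450 and c[1]<175: print(c, cast(d,[c],.005))
cv2.imwrite("pics/s3c.png",cv2.resize(d["frame"][120:270,260:460,::-1],None,fx=4,fy=4,interpolation=cv2.INTER_CUBIC))
E
```

```text
clock: 14.1
position: [0.4139, 0.1426, 0.0173]
ee_rot: [0.001, 0.323, 0.946, 0.001]
contact_force: [-0.1, -0.0, 3.9]
width: 0.0236
gripper_force: 40.1
shift mm [  77.4  265.7 -132.4] rz 0.25 yaw 142.25 tilt [0.14 0.02] pos [0.4139 0.1426 0.0173] w 0.0236 q6 -42.4 t 14.1
[417.23809524 155.23809524] [[0.49359053 0.4646181 ]]
```

View pics/s3c.png

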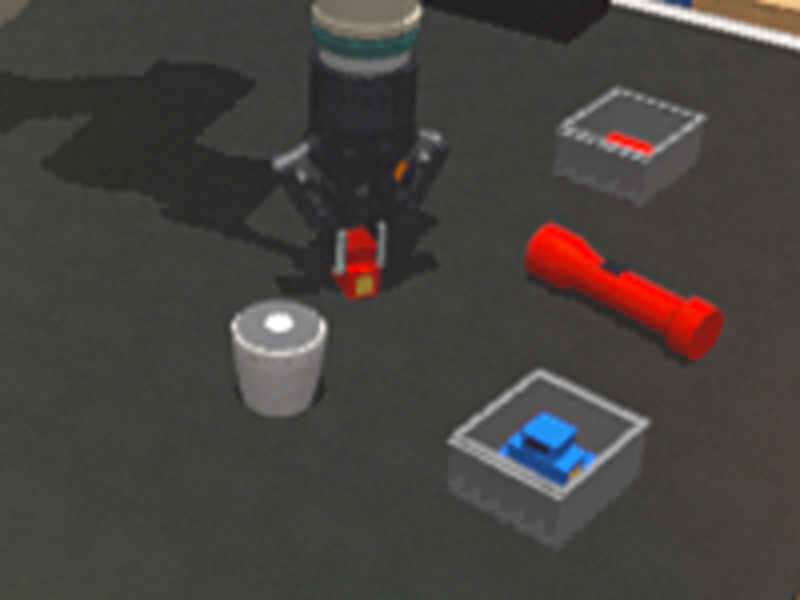

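The blue carrier stands upright in its bin, and the red one is gripped. The red bin's rim is at crop corners (557,130), (615,88), (704,118) and (645,155).

```bash
python3 -m pendant '[{"dx":0,"dy":0,"dz":-0.03,"rx":0,"ry":0,"rz":0,"hand":0.015},{"dx":0,"dy":0,"dz":-0.035,"rx":0,"ry":0,"rz":0,"hand":0.015},{"dx":0,"dy":0,"dz":-0.035,"rx":0,"ry":0,"rz":0,"hand":0.015},{"dx":0.0097,"dy":0.0333,"dz":-0.01,"rx":0,"ry":0,"rz":0,"hand":0.015},{"dx":0.0097,"dy":0.0333,"dz":-0.01,"rx":0,"ry":0,"rz":0,"hand":0.015},{"dx":0.0097,"dy":0.0333,"dz":-0.01,"rx":0,"ry":0,"rz":0,"hand":0.015},{"dx":0.0097,"dy":0.0333,"dz":0,"rx":0,"ry":0,"rz":0,"hand":0.015},{"dx":0.0097,"dy":0.0333,"dz":0,"rx":0,"ry":0,"rz":0,"hand":0.015},{"dx":0.0097,"dy":0.0333,"dz":0,"rx":0,"ry":0,"rz":0,"hand":0.015},{"dx":0.0097,"dy":0.0333,"dz":0,"rx":0,"ry":0,"rz":0,"hand":0.015},{"dx":0.0097,"dy":0.0333,"dz":0,"rx":0,"ry":0,"rz":0,"hand":0.015},{"dx":0,"dy":0,"dz":0,"rx":0,"ry":0,"rz":0,"hand":0.015}]'; python3 - <<'E'
from h import *
d=grab("scene")
P=cast(d,[[399.2,152.5],[413.8,142],[436,149.5],[421.2,158.8]],.045);print(P.round(3),P.mean(0))
manip.get_image("side")
d=grab("wrist","pics/w7.png"); np.savez("w7.npz",**d); rep(d,"red",.005,20)
E
python3 to.py .515 .4 .0205 142
```

```text
clock: 15.15
position: [0.5174, 0.4068, 0.146]
ee_rot: [0.001, 0.322, 0.947, 0.003]
contact_force: [0.9, -0.9, 0.8]
width: 0.0231
gripper_force: 39.7
[[0.464 0.376]
 [0.471 0.475]
 [0.555 0.465]
 [0.541 0.377]] [0.50734999 0.42330117]
red px [228. 378.] n 25 [625.  189.2] [17.   5.5] -56.7
red px [194. 303.] n 130 [530.7 225.8] [51.3 29.3] 75.2
red px [331. 206.] n 821 [551.8 395.6] [205.8 103.6] -34.7
shift mm [ -0.9   0.6 125.2] rz 0.29 yaw 142.29 tilt [-0.08 -0.08] pos [0.5141 0.4002 0.1457] w 0.0235 q6 -20.5 t 15.3
```

View pics/w7.png

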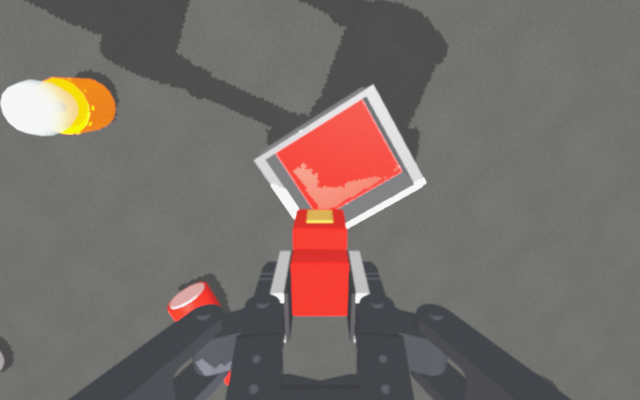

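The red bin's rim corners are at (255,160), (374,86) and (425,182); the fourth is hidden by the carrier.

```bash
python3 - <<'E'
from h import *
d=dict(np.load("w7.npz"))
P=cast(d,[[255,160],[374,86],[425,182],[313.7,248.7]],.045); print(P.round(4)); c=(P[0]+P[2])/2; print(c,*rect(P))
print([ (round(np.hypot(*(P[i]-P[i-1])),4), np.degrees(np.arctan2(*(P[i]-P[i-1])[::-1])).round(1)) for i in range(4)])
# bulb: orange cap extents
for k in blobs(d,"orange",20): print("orange",k.min(0),k.max(0),cast(d,[k.mean(0)],.017))
import subprocess
for t in ("175","170"): print(subprocess.run(["python3","to.py",str(c[0]),str(c[1]),".0225",t],capture_output=True,text=True).stdout)
E
```

```text
[[0.4608 0.3823]
 [0.4718 0.4805]
 [0.5511 0.4719]
 [0.5439 0.3719]]
[0.50592458 0.42708583] [507.9 426.3] [100.2  83.8] 83.6
[(np.float64(0.0838), np.float64(172.9)), (np.float64(0.0988), np.float64(83.6)), (np.float64(0.0798), np.float64(-6.2)), (np.float64(0.1003), np.float64(-94.1))]
orange [57 78] [114 132] [[0.34882789 0.30311215]]
shift mm [ 22.9  16.5 123.2] rz -32.71 yaw 142.29 tilt [-0.08 -0.08] pos [0.5141 0.4002 0.1457] w 0.0235 q6 -20.5 t 15.3

shift mm [ 22.9  16.5 123.2] rz -27.71 yaw 142.29 tilt [-0.08 -0.08] pos [0.5141 0.4002 0.1457] w 0.0235 q6 -20.5 t 15.3
```

```bash
python3 -m pendant '[{"dx":0.0225,"dy":0.0165,"dz":0,"rx":0,"ry":0,"rz":0,"hand":0.015},{"dx":0,"dy":0,"dz":0,"rx":0,"ry":0,"rz":-6.3,"hand":0.015},{"dx":0,"dy":0,"dz":0,"rx":0,"ry":0,"rz":-6.3,"hand":0.015},{"dx":0,"dy":0,"dz":0,"rx":0,"ry":0,"rz":-6.3,"hand":0.015},{"dx":0,"dy":0,"dz":0.01,"rx":0,"ry":0,"rz":-6.3,"hand":0.015},{"dx":0,"dy":0,"dz":0.015,"rx":0,"ry":0,"rz":-6.3,"hand":0.015},{"dx":0,"dy":0,"dz":0.02,"rx":0,"ry":0,"rz":0,"hand":0.015},{"dx":0,"dy":0,"dz":0,"rx":0,"ry":0,"rz":0,"hand":0.015},{"dx":0,"dy":0,"dz":0,"rx":0,"ry":0,"rz":0,"hand":0.015}]'; python3 to.py .5065 .4268 .0225 173.8
```

```text
clock: 16.05
position: [0.506, 0.4255, 0.1007]
ee_rot: [-0.001, 0.055, 0.998, -0.001]
contact_force: [0.4, 0.6, -0.1]
width: 0.0231
gripper_force: 39.7
shift mm [-0.5  1.5 78.2] rz -0.14 yaw 173.66 tilt [-0.15 -0.12] pos [0.506  0.4255 0.1007] w 0.0231 q6 -49.6 t 16.05
```

```bash
python3 -m pendant '[{"dx":0,"dy":0.0015,"dz":0.025,"rx":0,"ry":0,"rz":0,"hand":0.015},{"dx":0,"dy":0,"dz":0.025,"rx":0,"ry":0,"rz":0,"hand":0.015},{"dx":0,"dy":0,"dz":0.02,"rx":0,"ry":0,"rz":0,"hand":0.015},{"dx":0,"dy":0,"dz":0.008,"rx":0,"ry":0,"rz":0,"hand":0.015},{"dx":0,"dy":0,"dz":0,"rx":0,"ry":0,"rz":0,"hand":0.015},{"dx":0,"dy":0,"dz":0,"rx":0,"ry":0,"rz":0,"hand":0.038},{"dx":0,"dy":0,"dz":0,"rx":0,"ry":0,"rz":0,"hand":0.038},{"dx":0,"dy":0,"dz":0,"rx":0,"ry":0,"rz":0,"hand":0.038},{"dx":0,"dy":0,"dz":-0.02,"rx":0,"ry":0,"rz":0,"hand":0.038},{"dx":0,"dy":0,"dz":-0.03,"rx":0,"ry":0,"rz":0,"hand":0.038},{"dx":0,"dy":0,"dz":-0.04,"rx":0,"ry":0,"rz":0,"hand":0.038},{"dx":0,"dy":0,"dz":-0.04,"rx":0,"ry":0,"rz":0,"hand":0.038}]'; python3 to.py .35 .275 .16 173.8; python3 - <<'E'
from h import *
d=grab("scene","pics/s4.png")
cv2.imwrite("pics/s4c.png",cv2.resize(d["frame"][120:360,180:500,::-1],None,fx=2.5,fy=2.5,interpolation=cv2.INTER_CUBIC))
E
```

```text
clock: 17.05
position: [0.5069, 0.4286, 0.155]
ee_rot: [-0.0, 0.055, 0.999, -0.0]
contact_force: [0.6, 0.1, 0.2]
width: 0.0379
gripper_force: 0.0
shift mm [ 139.2 -169.8   -4.9] rz -0.06 yaw 173.74 tilt [-0.04 -0.03] pos [0.5069 0.4286 0.155 ] w 0.0379 q6 -49.5 t 17.05
```

View pics/s4c.png

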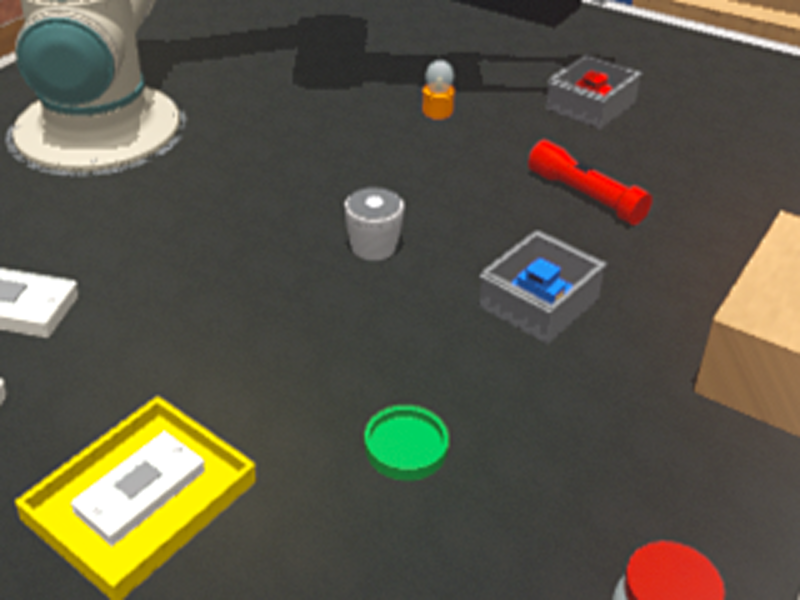

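The plate is in the tray at (140,480), and both carriers stand upright in their bins. Now the bulb.

```bash
python3 -m pendant '[{"dx":0.023,"dy":-0.028,"dz":-0.01,"rx":0,"ry":0,"rz":0,"hand":0.065},{"dx":0.023,"dy":-0.028,"dz":0,"rx":0,"ry":0,"rz":0,"hand":0.065},{"dx":0.023,"dy":-0.028,"dz":0,"rx":0,"ry":0,"rz":0,"hand":0.065},{"dx":0.023,"dy":-0.028,"dz":0,"rx":0,"ry":0,"rz":0,"hand":0.065},{"dx":0.023,"dy":-0.028,"dz":0,"rx":0,"ry":0,"rz":0,"hand":0.065},{"dx":0.023,"dy":-0.028,"dz":0,"rx":0,"ry":0,"rz":0,"hand":0.065},{"dx":0,"dy":0,"dz":0,"rx":0,"ry":0,"rz":0,"hand":0.065},{"dx":0,"dy":0,"dz":0,"rx":0,"ry":0,"rz":0,"hand":0.065}]'; python3 - <<'E'
from h import *
manip.get_image("side")
d=grab("wrist","pics/w8.png"); np.savez("w8.npz",**d)
for k in blobs(d,"orange",20): print("orange",k.min(0),k.max(0),*rect(cast(d,k,.034)))
E
python3 to.py .35 .275 .022 173.8
```

```text
clock: 17.77
position: [0.3506, 0.276, 0.1643]
ee_rot: [0.001, 0.055, 0.998, 0.0]
contact_force: [1.0, 1.8, -0.7]
width: 0.0651
gripper_force: 0.0
orange [314 148] [357 174] [327.5 290.4] [37.1 16.8] -79.1
shift mm [  3.3  -3.4 142.4] rz -0.06 yaw 173.74 tilt [0.2  0.11] pos [0.3532 0.2778 0.1644] w 0.0648 q6 -54.4 t 17.8667
```

View pics/w8.png

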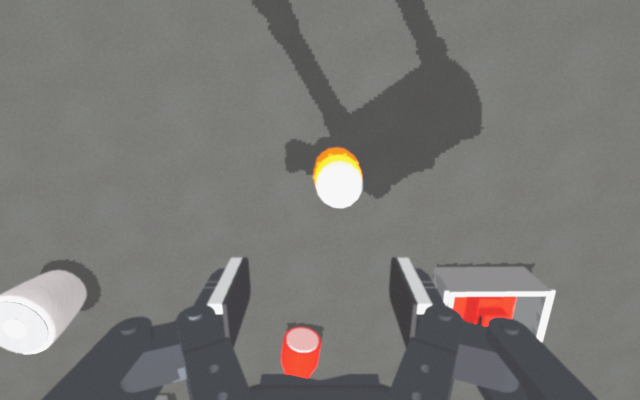

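The glass is at (339,184), with the orange cap edge from rows 148 to 174. The bulb is nearly under the tool.

```bash
python3 - <<'E'
from h import *
d=dict(np.load("w8.npz")); c=cast(d,[[339,184]],.054)[0]; e=cast(d,[[337,148]],.0)[0]
v=np.array([np.cos(np.radians(173.7)),np.sin(np.radians(173.7))]); b=e-.02*v
print(c,b); m=(c+b)/2
# scene/side check
for n in("scene","side"):
    s=grab(n)
    for k in blobs(s,"orange",20):
        if len(k)<70: 
            p=cast(s,[k.mean(0)],.02)[0]
            if np.hypot(*(p-m))<.06: print(n,p)
import subprocess
print(subprocess.run(["python3","to.py",str(m[0]),str(m[1]),".021","173.7"],capture_output=True,text=True).stdout)
E
```

```text
[0.34427137 0.29304168] [0.3458687  0.29380757]
scene [0.3492979  0.28643143]
side [0.34035386 0.28614195]
shift mm [ 10.2  14.2 142.9] rz 0.05 yaw 173.75 tilt [0.12 0.07] pos [0.3534 0.278  0.1639] w 0.0649 q6 -54.4 t 17.9667
```

```bash
python3 -m pendant '[{"dx":0.0095,"dy":0.013,"dz":0,"rx":0,"ry":0,"rz":0,"hand":0.068},{"dx":0,"dy":0,"dz":0.01,"rx":0,"ry":0,"rz":0,"hand":0.068},{"dx":0,"dy":0,"dz":0.03,"rx":0,"ry":0,"rz":0,"hand":0.068},{"dx":0,"dy":0,"dz":0.03,"rx":0,"ry":0,"rz":0,"hand":0.068},{"dx":0,"dy":0,"dz":0.03,"rx":0,"ry":0,"rz":0,"hand":0.068},{"dx":0,"dy":0,"dz":0.03,"rx":0,"ry":0,"rz":0,"hand":0.068},{"dx":0,"dy":0,"dz":0.01,"rx":0,"ry":0,"rz":0,"hand":0.068},{"dx":0,"dy":0,"dz":0,"rx":0,"ry":0,"rz":0,"hand":0.068},{"dx":0,"dy":0,"dz":0,"rx":0,"ry":0,"rz":0,"hand":0.068}]' 35; python3 to.py .345 .293 .019 173.7; python3 - <<'E'
from h import *
d=grab("scene"); s=grab("side")
cv2.imwrite("pics/b.png",np.vstack([cv2.resize(d["frame"][110:210,290:430,::-1],(420,300)),cv2.resize(s["frame"][90:230,190:386,::-1],(420,300))]))
E
```

```text
clock: 18.72
position: [0.3445, 0.2915, 0.0227]
ee_rot: [-0.0, 0.054, 0.999, -0.0]
contact_force: [0.5, -0.1, 1.1]
width: 0.0677
gripper_force: 0.0
shift mm [-0.3  1.6  3.7] rz 0.05 yaw 173.75 tilt [-0.05 -0.03] pos [0.3445 0.2915 0.0227] w 0.0677 q6 -52.4 t 18.7167
```

View pics/b.png

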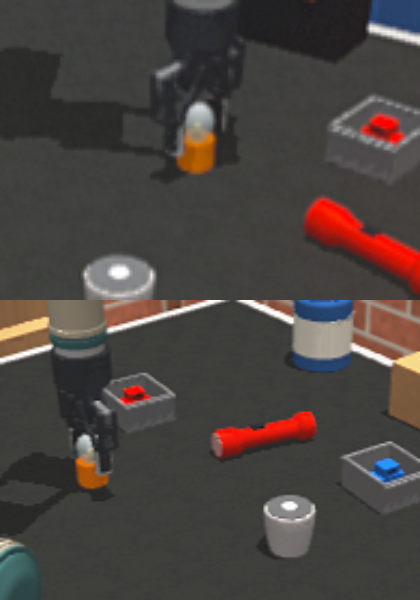

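The bulb stands between the fingers. Lower 3 mm, close and lift.

```bash
python3 -m pendant '[{"dx":0,"dy":0.001,"dz":0.003,"rx":0,"ry":0,"rz":0,"hand":0.068},{"dx":0,"dy":0,"dz":0,"rx":0,"ry":0,"rz":0,"hand":0.045},{"dx":0,"dy":0,"dz":0,"rx":0,"ry":0,"rz":0,"hand":0.04},{"dx":0,"dy":0,"dz":0,"rx":0,"ry":0,"rz":0,"hand":0.03},{"dx":0,"dy":0,"dz":0,"rx":0,"ry":0,"rz":0,"hand":0.03},{"dx":0,"dy":0,"dz":0,"rx":0,"ry":0,"rz":0,"hand":0.03},{"dx":0,"dy":0,"dz":0,"rx":0,"ry":0,"rz":0,"hand":0.03},{"dx":0,"dy":0,"dz":0,"rx":0,"ry":0,"rz":0,"hand":0.03}]' 35; python3 to.py .345 .293 .019 173.7; python3 -m pendant '[{"dx":0,"dy":0,"dz":-0.01,"rx":0,"ry":0,"rz":0,"hand":0.03},{"dx":0,"dy":0,"dz":-0.02,"rx":0,"ry":0,"rz":0,"hand":0.03},{"dx":0,"dy":0,"dz":-0.03,"rx":0,"ry":0,"rz":0,"hand":0.03},{"dx":0,"dy":0,"dz":-0.03,"rx":0,"ry":0,"rz":0,"hand":0.03},{"dx":0,"dy":0,"dz":-0.03,"rx":0,"ry":0,"rz":0,"hand":0.03},{"dx":0,"dy":0,"dz":-0.02,"rx":0,"ry":0,"rz":0,"hand":0.03},{"dx":0,"dy":0,"dz":0,"rx":0,"ry":0,"rz":0,"hand":0.03}]';python3 to.py .628 -.225 .16 173.7; python3 - <<'E'
from h import *
d=grab("scene","pics/s5.png"); s=grab("side")
for n,x in(("scene",d),("side",s)):
  for k in blobs(x,"green",60):
    c=k.mean(0)
    M=cv2.minEnclosingCircle((cast(x,k,.016)*1000).astype(np.float32)); print(n,c,len(k),M,cast(x,[[(k[:,0].min()+k[:,0].max())/2,(k[:,1].min()+k[:,1].max())/2]],.012))
E
```

```text
clock: 19.48
position: [0.3443, 0.2922, 0.0211]
ee_rot: [0.001, 0.055, 0.999, 0.0]
contact_force: [-0.9, 0.4, 5.8]
width: 0.0385
gripper_force: 34.8
shift mm [-0.6  0.8  2.1] rz 0.04 yaw 173.74 tilt [0.08 0.05] pos [0.3443 0.2922 0.0211] w 0.0385 q6 -52.3 t 19.4833
clock: 20.07
position: [0.3464, 0.2935, 0.1646]
ee_rot: [0.004, 0.055, 0.998, 0.003]
contact_force: [0.3, 0.1, -0.8]
width: 0.0385
gripper_force: 35.4
shift mm [-336.3 -484.7    4.4] rz 0.05 yaw 173.75 tilt [0.47 0.28] pos [0.3464 0.2935 0.1646] w 0.0385 q6 -52.3 t 20.0667
scene [342.06521739 296.51086957] 92 ((633.646484375, -234.61912536621094), 42.6723747253418) [[ 0.63317754 -0.23243763]]
side [435.47222222 213.47222222] 72 ((621.4193115234375, -236.95193481445312), 46.7659912109375) [[ 0.6252899  -0.23424049]]
```

```bash
python3 -m pendant '[{"dx":-0.01,"dy":-0.0143,"dz":0,"rx":0,"ry":0,"rz":0,"hand":0.03},{"dx":-0.0198,"dy":-0.0285,"dz":0,"rx":0,"ry":0,"rz":0,"hand":0.03},{"dx":-0.0198,"dy":-0.0285,"dz":0,"rx":0,"ry":0,"rz":0,"hand":0.03},{"dx":-0.0198,"dy":-0.0285,"dz":0,"rx":0,"ry":0,"rz":0,"hand":0.03},{"dx":-0.0198,"dy":-0.0285,"dz":0,"rx":0,"ry":0,"rz":0,"hand":0.03},{"dx":-0.0198,"dy":-0.0285,"dz":0,"rx":0,"ry":0,"rz":0,"hand":0.03},{"dx":-0.0198,"dy":-0.0285,"dz":0,"rx":0,"ry":0,"rz":0,"hand":0.03},{"dx":-0.0198,"dy":-0.0285,"dz":0,"rx":0,"ry":0,"rz":0,"hand":0.03},{"dx":-0.0198,"dy":-0.0285,"dz":0,"rx":0,"ry":0,"rz":0,"hand":0.03},{"dx":-0.0198,"dy":-0.0285,"dz":0,"rx":0,"ry":0,"rz":0,"hand":0.03},{"dx":-0.0198,"dy":-0.0285,"dz":0,"rx":0,"ry":0,"rz":0,"hand":0.03},{"dx":-0.0198,"dy":-0.0285,"dz":0,"rx":0,"ry":0,"rz":0,"hand":0.03}]'; python3 -m pendant '[{"dx":-0.0198,"dy":-0.0285,"dz":0,"rx":0,"ry":0,"rz":0,"hand":0.03},{"dx":-0.0198,"dy":-0.0285,"dz":0,"rx":0,"ry":0,"rz":0,"hand":0.03},{"dx":-0.0198,"dy":-0.0285,"dz":0,"rx":0,"ry":0,"rz":0,"hand":0.03},{"dx":-0.0198,"dy":-0.0285,"dz":0,"rx":0,"ry":0,"rz":0,"hand":0.03},{"dx":-0.0198,"dy":-0.0285,"dz":0,"rx":0,"ry":0,"rz":0,"hand":0.03},{"dx":-0.01,"dy":-0.0143,"dz":0,"rx":0,"ry":0,"rz":0,"hand":0.03},{"dx":0,"dy":0,"dz":0,"rx":0,"ry":0,"rz":0,"hand":0.03},{"dx":0,"dy":0,"dz":0,"rx":0,"ry":0,"rz":0,"hand":0.03}]';python3 - <<'E'
from h import *
manip.get_image("side")
d=grab("wrist","pics/w9.png"); np.savez("w9.npz",**d)
for k in blobs(d,"green",60): print(k.min(0),k.max(0),k.mean(0),cv2.minEnclosingCircle((cast(d,k,.016)*1000).astype(np.float32)))
E
python3 to.py .628 -.226 .16 173.7
```

```text
clock: 21.17
position: [0.5337, -0.0602, 0.1579]
ee_rot: [-0.002, 0.055, 0.998, 0.0]
contact_force: [1.5, 0.8, -0.8]
width: 0.0386
gripper_force: 35.5
clock: 21.83
position: [0.6247, -0.2268, 0.1572]
ee_rot: [-0.002, 0.055, 0.998, 0.001]
contact_force: [-0.8, 0.4, -1.2]
width: 0.0382
gripper_force: 35.5
[274 150] [355 223] [315.17982456 188.05263158] ((628.8425903320312, -230.74974060058594), 36.809913635253906)
shift mm [-3.6 -0.4 -1.6] rz 0.05 yaw 173.75 tilt [-0.22  0.14] pos [ 0.6244 -0.2252  0.1584] w 0.0383 q6 -109.6 t 21.9333
```

View pics/w9.png

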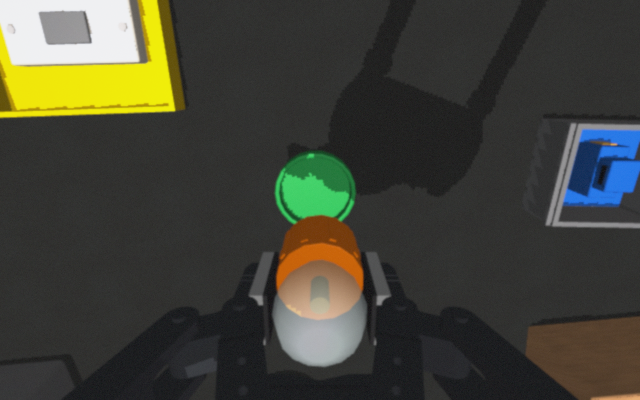

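The bulb is held upright at (320,290). The holder is at (315,188), with its centre at about (0.629, −0.230).

```bash
python3 -m pendant '[{"dx":-0.005,"dy":-0.0035,"dz":0,"rx":0,"ry":0,"rz":0,"hand":0.03},{"dx":0,"dy":0,"dz":0.02,"rx":0,"ry":0,"rz":0,"hand":0.03},{"dx":0,"dy":0,"dz":0.03,"rx":0,"ry":0,"rz":0,"hand":0.03},{"dx":0,"dy":0,"dz":0.03,"rx":0,"ry":0,"rz":0,"hand":0.03},{"dx":0,"dy":0,"dz":0.02,"rx":0,"ry":0,"rz":0,"hand":0.03},{"dx":0,"dy":0,"dz":0.015,"rx":0,"ry":0,"rz":0,"hand":0.03},{"dx":0,"dy":0,"dz":0.01,"rx":0,"ry":0,"rz":0,"hand":0.03},{"dx":0,"dy":0,"dz":0,"rx":0,"ry":0,"rz":0,"hand":0.03},{"dx":0,"dy":0,"dz":0,"rx":0,"ry":0,"rz":0,"hand":0.03}]'; python3 to.py .629 -.230 .026 173.7
```

```text
clock: 22.68
position: [0.6306, -0.2301, 0.0355]
ee_rot: [-0.0, 0.054, 0.999, -0.0]
contact_force: [0.4, -0.3, 0.1]
width: 0.0382
gripper_force: 35.5
shift mm [ 1.6 -0.1  9.5] rz 0.08 yaw 173.78 tilt [-0.01 -0.  ] pos [ 0.6306 -0.2301  0.0355] w 0.0382 q6 -109.8 t 22.6833
```

```bash
python3 -m pendant '[{"dx":0.001,"dy":0,"dz":0.004,"rx":0,"ry":0,"rz":0,"hand":0.03},{"dx":0,"dy":0,"dz":0.003,"rx":0,"ry":0,"rz":0,"hand":0.03},{"dx":0,"dy":0,"dz":0.001,"rx":0,"ry":0,"rz":0,"hand":0.03},{"dx":0,"dy":0,"dz":0,"rx":0,"ry":0,"rz":0,"hand":0.03},{"dx":0,"dy":0,"dz":0,"rx":0,"ry":0,"rz":0,"hand":0.03}]'; python3 to.py .629 -.230 .026 173.7
```

```text
clock: 23.1
position: [0.6296, -0.2306, 0.0277]
ee_rot: [0.0, 0.055, 0.999, -0.0]
contact_force: [-0.4, 0.4, -1.0]
width: 0.0385
gripper_force: 35.5
shift mm [0.7 0.5 1.7] rz 0.04 yaw 173.74 tilt [ 0.03 -0.02] pos [ 0.6296 -0.2306  0.0277] w 0.0385 q6 -109.8 t 23.1
```

```bash
python3 -m pendant '[{"dx":0,"dy":0,"dz":0.001,"rx":0,"ry":0,"rz":0,"hand":0.03},{"dx":0,"dy":0,"dz":0,"rx":0,"ry":0,"rz":0,"hand":0.03},{"dx":0,"dy":0,"dz":0,"rx":0,"ry":0,"rz":0,"hand":0.03}]';python3 -m pendant '[{"dx":0,"dy":0,"dz":0.001,"rx":0,"ry":0,"rz":0,"hand":0.03},{"dx":0,"dy":0,"dz":0,"rx":0,"ry":0,"rz":0,"hand":0.03},{"dx":0,"dy":0,"dz":0,"rx":0,"ry":0,"rz":0,"hand":0.03}]'
```

```text
clock: 23.35
position: [0.6295, -0.2305, 0.0263]
ee_rot: [0.0, 0.055, 0.999, -0.0]
contact_force: [0.5, -0.2, -0.9]
width: 0.0386
gripper_force: 35.5
clock: 23.6
position: [0.6296, -0.2305, 0.0262]
ee_rot: [0.0, 0.055, 0.999, -0.0]
contact_force: [-1.5, 0.1, 4.8]
width: 0.0384
gripper_force: 36.0
```

Contact: 4.8 N upward, so the bulb is on the holder's floor. Release and retreat.

```bash
python3 -m pendant '[{"dx":0,"dy":0,"dz":0,"rx":0,"ry":0,"rz":0,"hand":0.045},{"dx":0,"dy":0,"dz":0,"rx":0,"ry":0,"rz":0,"hand":0.055},{"dx":0,"dy":0,"dz":0,"rx":0,"ry":0,"rz":0,"hand":0.062},{"dx":0,"dy":0,"dz":0,"rx":0,"ry":0,"rz":0,"hand":0.062},{"dx":0,"dy":0,"dz":-0.015,"rx":0,"ry":0,"rz":0,"hand":0.062},{"dx":0,"dy":0,"dz":-0.025,"rx":0,"ry":0,"rz":0,"hand":0.062},{"dx":0,"dy":0,"dz":-0.03,"rx":0,"ry":0,"rz":0,"hand":0.062},{"dx":0,"dy":0,"dz":-0.03,"rx":0,"ry":0,"rz":0,"hand":0.062},{"dx":0,"dy":0,"dz":-0.03,"rx":0,"ry":0,"rz":0,"hand":0.062},{"dx":0,"dy":0,"dz":-0.03,"rx":0,"ry":0,"rz":0,"hand":0.062},{"dx":0,"dy":0,"dz":0,"rx":0,"ry":0,"rz":0,"hand":0.062},{"dx":0,"dy":0,"dz":0,"rx":0,"ry":0,"rz":0,"hand":0.062}]'; python3 - <<'E'
from h import *
manip.get_image("side"); d=grab("scene"); w=grab("wrist")
cv2.imwrite("pics/f.png",np.vstack([cv2.resize(d["frame"][120:360,180:500,::-1],(400,300)),cv2.resize(w["frame"][:,:,::-1],(400,250))]))
E
```

```text
clock: 24.6
position: [0.6306, -0.231, 0.1876]
ee_rot: [0.002, 0.055, 0.999, -0.001]
contact_force: [0.6, 1.2, -0.5]
width: 0.0619
gripper_force: 0.0
```

View pics/f.png

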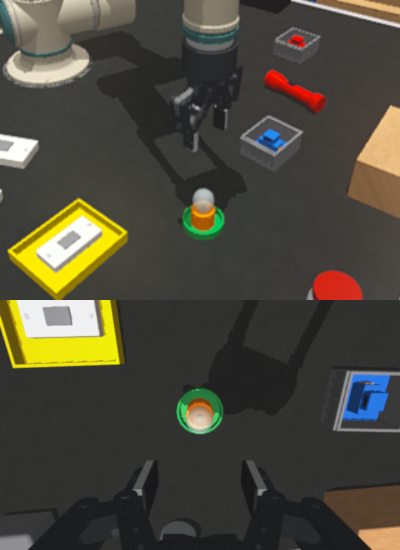

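The bulb stands upright, centred in the holder at (203,215), and everything else is in place with the gripper clear. Handing in.

```bash
python3 -c "
from rig import manip
print(manip.sign_off())"
```

```text
the job is handed in; nothing more can be done
None
```

I handed the job in at about 25 s: the last pictures show both carriers standing in their own bins, the plate flat in the tray and the bulb upright in the green holder; I did not aim at or touch the torch or spotlight, and the judge's verdict was not returned.

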